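# Put the wide container back in the rack, label to the front

## Task

Slide the wide lidded glass container, without lifting it, back into the middle bay of the low wooden rack until it rests against both slanted blocks. Then, with it in the bay, roll it round by its edge until its label faces straight out of the front of the rack. Be gentle with the glass (keep every push and press under 15 N), let go, and leave the rack's small jars, the bowl and the cup where they are.

Things in the scene. Friction and masses are not known exactly. Their poses are not given: they have to be found in the camera images.
- container: Wide round glass container with flat pale lid, 104 mm across (too wide to grasp), about 0.6 kg, loose on the counter in front of the rack. Origin: centre of its underside; z up; +x points out through the middle of its label. Wall upright from 6 to 72 mm height; it stands on a swivel foot 94 mm across, on which it turns with some drag, and slides easily on the tiles. All is stiff: each mm too deep adds 3 to 20 N. Limit: 15 N between fingers and container.
- label (a point): Middle of the white paper label on the container's wall (68 mm wide along the wall, 46 mm high), 52 mm from the container's axis along its +x, 38 mm above its underside. A dark strip, 14 x 30 mm, on the lid's top runs to the rim right above it.
- lid_low (a point): Point on the container's axis, 82 mm above its underside: the lowest place of the lid's top. The true top lies 0 to 16 mm higher (stopper lid pressed in more or less far; not measured: feel for it) and stays there. Lid: flat, 104 mm across, no knob, grippy, turns with the glass. A fingertip pressing it with 6 to 8 N some 40 mm from the axis drags it round when moved on an arc; beyond 45 mm it may tip.
- rack: Low fixed wooden rack, 370 mm wide, open front. Origin: point on the counter where the container's centre stands when home in the middle bay; z up; +x points out of the open front, roughly away from the robot; y along the rack. Back plank 45 mm high, its face 81 mm behind the origin. End cheeks at y = +-177 mm, x = -100 to 0. No floor: things stand on the counter.
- block_left (a point): Where the home container touches the +y one of the two slanted blocks (50 mm long, 50 mm high), at the block's top edge: 52 mm from the rack's origin, 40 degrees to the side of straight back. The blocks only stop the container from going back: drag on the lid shoves it along too, so in the bay it stays home when the fingertip moves towards the back and may slide out when it moves to the front.
- block_right (a point): The same for the -y slanted block.
- jar_left: Small glass jar with steel lid, 68 mm across, 70 mm high, standing in the rack's +y bay, about 125 mm from the rack's origin; origin at its underside. Leave alone.
- jar_right: The same small jar in the rack's -y bay. Leave alone.
- bowl: Yellow plastic bowl, 150 mm across, 60 mm high, on the counter to the robot's left; origin at its underside. Leave alone.
- cup: Clay cup without handle, 76 mm across, 85 mm high, on the counter to the robot's right; origin at its underside. Leave alone.

How it is judged:
By the outcome, as a careful person would: the job done as asked, in the order asked, and still so for the second after the job is handed in, with the robot touching nothing.
It also fails if it takes over 72 s, if anything falls off the work surface, if the arm or the gripper's body presses on something with over 40 N, if the wrist force passes 120 N, or if a joint passes its speed limit or range.

## Robot

A 6-joint arm with a two-finger parallel gripper is mounted at the origin on the work surface. World frame = base frame: x ahead of the robot, y to its left, z up, the work surface at z = 0. Lengths are in mm, angles in rad, forces in N, time in s.
With the tool pointing down it reaches from about 375 to 900 mm from the base axis. Payload 3.1 kg.
Tool frame: the origin (TCP) lies at the very end of the fingers, on their centre line; the grasp point (between the pads) lies behind it (grip_depth is the z of the grasp point in the tool frame, in mm); z points along the fingers, y is the direction in which the jaws open and shut (so a half turn about z gives the same grasp; the last joint's range is limited). The gripper opens to 85 mm and grips with 20 to 120 N. Pads are 22 mm wide; open, the fingers measure 114 mm over their backs; the gripper's body (76 mm by 85 mm) begins 54 mm behind the grasp point. The pads swing forward as they close: fully open they stand 13 mm farther back than shut.
Start: joints at [-0.178, 0.527, 1.433, -0, 1.181, -0.178], TCP at [624.977, 0.034, 231.31] pointing down, gripper open.
Joint ranges: [-3.08, 3.08], [-0.75, 2.2], [0.22, 2.44], [-1.43, 4.57], [0, 2.65], [-2.85, 2.85]. Speed limits (rad/s): [2.79, 2.79, 3.14, 3.14, 3.14, 3.14].

## Interface

Orientations are given as a unit quaternion [w, x, y, z].
In Python, from plant import * gives the robot as it stands. Calls block until the motion is done:
- goto(position, orientation): joint-space move of the TCP to a pose.
- move_straight(position, vel=150, frame=None, max_force=None): straight line of the TCP; frame=None keeps the orientation; vel is the mean speed in mm/s. With max_force (N) it stops when the force on the tool has changed by that much, and returns True; else False.
- move_joints(angles): joint-space move.
- release() and grab(): open the fingers fully, or close them until they stop; the grip force is fixed at half the most.
- dwell(seconds).
- solve_ik(position, orientation): joint angles nearest the present ones, or None.
- capture(name): name is "scene" or "side" or "wrist"; returns a dict with "frame" (384x512x3 uint8, red, green, blue), "vertical_fov" (degrees; the focal length in pixels is half the picture's height over the tangent of half this angle, whatever the lens; pixels are square), "cx", "cy" (the principal point, pixels), "T" (4x4, takes a point from camera to world coordinates). Camera axes: x right, y down, z forward; pixel columns grow to the right and rows downward; lengths in mm; the calibration is good to about 2 mm. A picture is of the moment at which its call begins. There is no depth.
A pose or a line that the arm cannot do raises MotionError and nothing moves.
- hand_in(): hands the job in, once; it reports no verdict.
Trained networks look in a picture, given as the dict that the camera call returned (one of the last four; its "shot" number tells which), for a name from the list of things; names that differ only in an ending like _2 or _b are one class to them, and where a whole thing is asked for, a point or a joint stands for the part that bears it (a point fixed in the world has none). Each returns a list of dicts, best first, with "confidence" (0 to 1); they miss things now and then, are a little off and sometimes report something else, mostly with a low value. They report only what shows in the picture. A call takes as long as a camera call.
- boxes_of(picture, query): "point" ([x, y, z] in mm, in world coordinates, good to about 4 mm: the middle of the surface that is visible of it).
- place_of(picture, query): "point" ([x, y, z] in mm, in world coordinates, good to about 4 mm: a listed point, or the origin of a listed thing).
Readings, each from a call of its own:
- current_time(): time.
- current_joints(): joint angles.
- current_dq(): joint speeds.
- current_tau(): joint torques, N m.
- current_eef_pos(): TCP position.
- current_ee_rot(): TCP orientation.
- current_wrist_force(): force on the tool from outside, world axes, zero at the start.
- current_wrist_torque(): the same for the moment, N m.
- current_finger_gap(): finger opening in mm.
Only numpy, scipy, OpenCV 4.12 (cv2) and the standard library are available. Lean on these libraries where they do the work, as an engineer would, in place of code of your own. Each camera call takes 0.05 s, during which the arm holds its last target. There are 200 camera calls.

## Working session

There is one attempt and no reset: what is moved stays moved. The work goes in short steps, each a Python script; the robot and the scene stay as the last script left them, time stands still between calls to the robot, and variables do not carry over. Pictures are saved under pics/ and viewed, about 8 in all and at most 12, crops included, and the job is handed in when it is done.

```bash
ls; mkdir -p pics; cat > h.py <<'E'
from plant import *
import numpy as np, cv2
def save(p,n): cv2.imwrite('pics/'+n,cv2.cvtColor(p["frame"],cv2.COLOR_RGB2BGR))
def K(p):
    f=p["frame"].shape[0]/2/np.tan(np.radians(p["vertical_fov"])/2); return f,p["cx"],p["cy"]
def proj(p,X):
    f,cx,cy=K(p); T=np.array(p["T"]); c=T[:3,:3].T@(np.array(X)-T[:3,3]); return np.array([cx+f*c[0]/c[2],cy+f*c[1]/c[2]])
def atz(p,uv,z):
    f,cx,cy=K(p); T=np.array(p["T"]); d=T[:3,:3]@np.array([(uv[0]-cx)/f,(uv[1]-cy)/f,1]); o=T[:3,3]; return o+d*(z-o[2])/d[2]
E
python3 - <<'E'
from h import *
for c in ("scene","side","wrist"):
    p=capture(c); save(p,c+"0.png"); print(c,np.round(p["T"],2).tolist(),p["vertical_fov"])
    for n in ["container","label","lid_low","rack","block_left","block_right","jar_left","jar_right","bowl","cup"]:
        r=place_of(p,n)[:2]; print(n,[(np.round(a["point"]).tolist(),round(a["confidence"],2)) for a in r])
a=cv2.imread('pics/scene0.png');b=cv2.imread('pics/side0.png')
print(current_ee_rot(),current_finger_gap(),current_wrist_force(), current_time())
E
```

```text
pics
scene [[-0.07, 0.62, -0.78, 1328.14], [1.0, 0.04, -0.06, 63.77], [-0.01, -0.78, -0.62, 704.08], [0.0, 0.0, 0.0, 1.0]] 56.68704672352244
container [([599.0, 8.0, -4.0], 0.82)]
label [([581.0, -47.0, 39.0], 0.72)]
lid_low [([596.0, 6.0, 82.0], 0.65)]
rack [([479.0, 3.0, 1.0], 0.59)]
block_left [([446.0, 45.0, 46.0], 0.77)]
block_right [([592.0, 5.0, 86.0], 0.71), ([435.0, -23.0, 48.0], 0.65)]
jar_left [([478.0, 132.0, 2.0], 0.67)]
jar_right [([446.0, -110.0, -1.0], 0.86)]
bowl [([506.0, 454.0, 4.0], 0.61)]
cup [([546.0, -436.0, 3.0], 0.83), ([507.0, 452.0, 5.0], 0.37)]
side [[-0.99, -0.08, 0.1, 420.85], [-0.13, 0.61, -0.78, 949.39], [0.01, -0.79, -0.61, 793.3], [0.0, 0.0, 0.0, 1.0]] 57.41931251110414
container [([593.0, 2.0, 3.0], 0.88)]
label [([583.0, -47.0, 39.0], 0.77), ([436.0, -19.0, 53.0], 0.34)]
lid_low [([594.0, -0.0, 81.0], 0.6)]
rack [([480.0, 10.0, -0.0], 0.77)]
block_left [([445.0, 50.0, 45.0], 0.72)]
block_right [([439.0, -18.0, 49.0], 0.87)]
jar_left [([477.0, 136.0, -0.0], 0.65)]
jar_right [([448.0, -109.0, -2.0], 0.71), ([585.0, -48.0, 39.0], 0.66)]
bowl [([505.0, 456.0, -2.0], 0.77)]
cup [([553.0, -434.0, 3.0], 0.61)]
wrist [[1.0, -0.0, -0.0, 625.9], [-0.0, -0.96, -0.28, 70.71], [-0.0, 0.28, -0.96, 373.83], [0.0, 0.0, 0.0, 1.0]] 65.39000161793976
container [([602.0, 3.0, 2.0], 0.85)]
label []
lid_low []
rack []
block_left []
block_right [([438.0, -20.0, 46.0], 0.64)]
jar_left [([478.0, 128.0, 1.0], 0.71)]
jar_right []
bowl []
cup []
[-8.32992260e-06  7.07093104e-01  7.07120458e-01 -4.60907768e-06] 85.08078555925803 [-0.84770344  0.25453842 -0.29994132] 1.65
```

View pics/scene0.png

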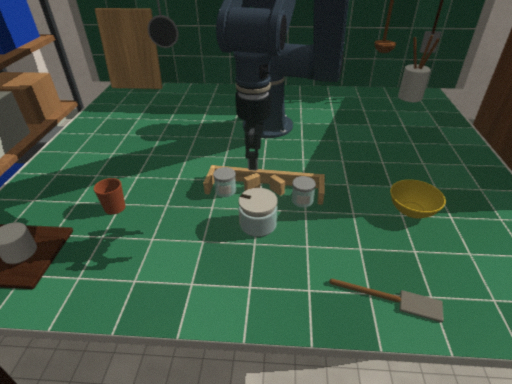

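View pics/side0.png

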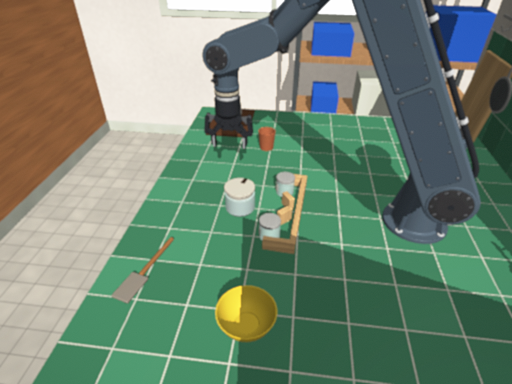

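The scene view shows the container at about (258,212) with its dark strip pointing left, towards −y. The blocks are at (252,182) and (277,185). The side view agrees. From the networks, the container is at about (597,4), the rack origin at about (480,8) with yaw about −7°, and the label at about −106°, so it needs roughly a +99° turn. I'll start by cradling the container with the open fingers and pushing it most of the way.

```bash
cat >> h.py <<'E'
O=np.array([480.,8.]); A=np.radians(-7.1)
ex=np.array([np.cos(A),np.sin(A)]); ey=np.array([-ex[1],ex[0]])
def q(psi): return [0,np.cos(psi/2),np.sin(psi/2),0]
def W(x,y,z): return [*(O+x*ex+y*ey),z]   # rack -> world
def R(p): d=np.array(p[:2])-O; return np.array([d@ex,d@ey])
def F(n=4):
    return np.mean([current_wrist_force() for _ in range(n)],0)
E
python3 - <<'E'
from h import *
C=np.array([597.,4.]); c=R(C); print("cont rack",c)
goto(W(c[0]+85,c[1],130),q(A))
move_straight(W(c[0]+85,c[1],40),vel=120)
f0=F(); print("t",current_time(),f0.round(2),current_eef_pos())
p=capture("wrist"); save(p,"w1.png")
for n in ["block_left","block_right","jar_left","jar_right","lid_low","label"]:
    print(n,[(np.round(a["point"]).tolist(),round(a["confidence"],2)) for a in place_of(p,n)[:1]])
s=move_straight(W(c[0]+47,c[1],40),vel=60,max_force=5); print(s,(F()-f0).round(2),R(current_eef_pos()))
s=move_straight(W(41+60,c[1]/2,40),vel=50,max_force=7); print(s,(F()-f0).round(2),R(current_eef_pos()),current_time())
p=capture("side"); save(p,"s1.png")
for n in ["lid_low","container"]:
    print(n,[(np.round(a["point"]).tolist(),round(a["confidence"],2)) for a in place_of(p,n)[:1]])
E
```

```text
cont rack [116.59724264  10.49204503]
t 4.05 [ 0.72 -1.01  0.22] [682.08279144  -6.61766118  40.71059044]
block_left []
block_right []
jar_left []
jar_right []
lid_low []
label []
False [-1.21  1.19 -0.22] [164.16284071  10.44468793]
False [-0.23  1.11  0.56] [100.88370968   5.24955304] 6.5917
lid_low [([541.0, 4.0, 82.0], 0.7)]
container [([538.0, 6.0, -0.0], 0.68)]
```

View pics/s1.png

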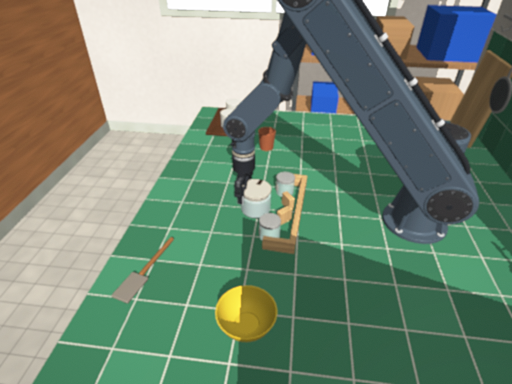

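The container moved with the cradle and is now at about rack (60,4), as predicted. I'll cradle it to roughly 15 mm short of home, then seat it with the closed fingertips.

```bash
python3 - <<'E'
from h import *
f0=F()
s=move_straight(W(41+14,0,40),vel=50,max_force=6); print(s,(F()-f0).round(2),R(current_eef_pos()))
move_straight(W(41+14+55,0,40),vel=120)
p=capture("wrist"); save(p,"w2.png")
grab(); f0=F(); print("f0",f0.round(2),current_finger_gap())
s=move_straight(W(63+16,0,40),vel=80,max_force=5); print(s,(F()-f0).round(2),R(current_eef_pos()))
s=move_straight(W(63-12,0,40),vel=12,max_force=4.5); print(s,(F()-f0).round(2),R(current_eef_pos()),current_time())
ps=[capture("side"),capture("scene")]
for k,p in enumerate(ps):
  save(p,f"h{k}.png")
  for n in ["lid_low","container","block_left","block_right","label","rack"]:
    print(n,[(np.round(a["point"],1).tolist(),R(a["point"]).round(1),round(a["confidence"],2)) for a in place_of(p,n)[:1]])
a=cv2.imread('pics/h0.png')[150:270,200:340];b=cv2.imread('pics/h1.png')[140:260,180:340]
cv2.imwrite('pics/h.png',np.hstack([cv2.resize(a,(400,343)),cv2.resize(b,(400,343))]))
E
```

```text
False [0.06 0.2  0.1 ] [5.43533474e+01 4.82362833e-02]
f0 [-0.74 -0.13  0.14] -0.19662367244311685
False [ 0.57 -0.83  0.08] [ 7.92966416e+01 -4.59657047e-02]
True [ 1.15 -0.21 -0.28] [6.70358646e+01 6.46565705e-02] 11.0083
lid_low [([478.5, 5.4, 79.0], array([-1.2, -2.8]), 0.74)]
container [([480.1, 4.6, 0.9], array([ 0.5, -3.4]), 0.78)]
block_left [([445.2, 49.0, 49.3], array([-39.6,  36.4]), 0.77)]
block_right [([439.0, -21.6, 49.2], array([-37. , -34.4]), 0.63)]
label []
rack [([480.2, 12.5, 2.2], array([-0.4,  4.5]), 0.86)]
lid_low [([484.3, 10.6, 80.6], array([3.9, 3.1]), 0.83)]
container [([485.6, 9.9, -4.2], array([5.3, 2.6]), 0.63)]
block_left [([443.9, 43.4, 47.8], array([-40.2,  30.7]), 0.66)]
block_right []
label [([472.4, -41.9, 38.2], array([ -1.4, -50.5]), 0.72)]
rack []
```

View pics/h.png

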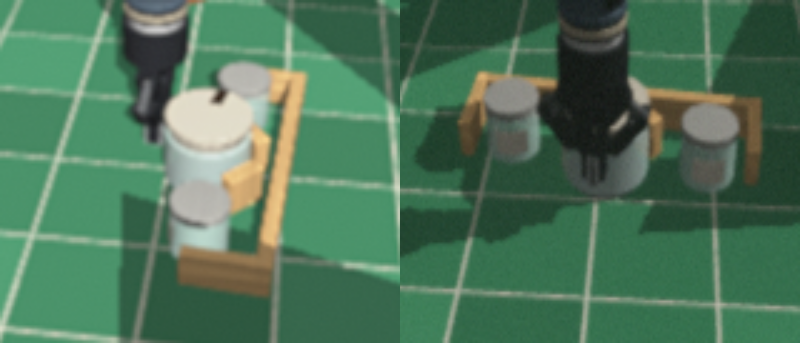

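The container is in or nearly in the bay with the finger at its front. The stop came with little lasting force, so I'll press again to see whether it is really seated.

```bash
python3 - <<'E'
from h import *
for i in range(7):
    x=R(current_eef_pos())[0]
    s=move_straight(W(x-1.5,0,40),vel=10,max_force=5); f=F(6); print(s,f.round(2),R(current_eef_pos()).round(2),round(current_time(),2))
    if f[:2]@ex>4: break
E
```

```text
False [ 1.54  0.04 -0.75] [ 6.694e+01 -5.000e-02] 12.02
False [ 4.37 -0.01 -1.28] [6.672e+01 2.000e-02] 12.27
```

It's firmly against the stop: 4.4 N straight out, no lateral force. Next I'll back off and look from above with the wrist camera to get the lid centre, strip angle and rack.

```bash
python3 - <<'E'
from h import *
move_straight(W(100,0,40),vel=120)
move_straight(W(100,0,150),vel=200)
ph=np.radians(45)
goto(W(38*np.cos(ph),38*np.sin(ph),215),q(A+ph))
p=capture("wrist"); save(p,"w3.png"); np.save("w3.npy",p,allow_pickle=True)
for n in ["lid_low","container","block_left","block_right","label","rack","jar_left","jar_right"]:
    print(n,[(np.round(a["point"],1).tolist(),R(a["point"]).round(1),round(a["confidence"],2)) for a in place_of(p,n)[:1]])
print(current_time(),F().round(2))
E
```

```text
lid_low [([480.4, 2.6, 82.4], array([ 1.1, -5.3]), 0.85)]
container [([483.0, 8.8, 1.0], array([2.9, 1.2]), 0.74)]
block_left [([442.2, 42.5, 49.3], array([-41.8,  29.6]), 0.69)]
block_right []
label []
rack []
jar_left [([477.1, 129.6, 0.7], array([-17.9, 120.3]), 0.74)]
jar_right [([447.5, -110.7, -1.4], array([ -17.6, -121.8]), 0.66)]
14.6 [-0.84  0.36  0.27]
```

View pics/w3.png

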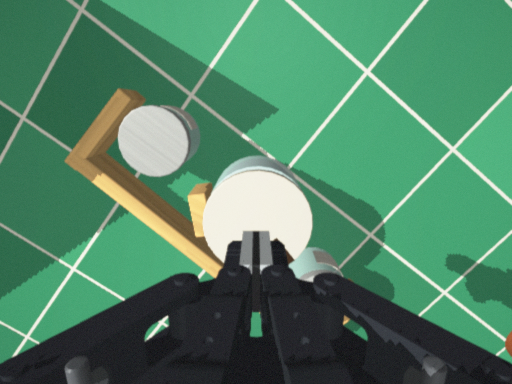

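The view shows the lid centred near (257,222), about 109 px wide, touching the left block at about (207,215). The strip is hidden behind the fingers at the bottom. The jar line confirms a yaw of about −7.0°. Now I'll feel for the lid's height and do a first arc on the +y side, where the motion is towards the back.

```bash
cat >> h.py <<'E'
def press(c,ph,r=39,zs=104,n=6.0):
    "descend at lid angle ph (rack deg) until n N; returns commanded z, baseline"
    a=np.radians(ph); P=lambda z: W(c[0]+r*np.cos(a),c[1]+r*np.sin(a),z)
    move_straight(P(zs),vel=100,frame=q(A+a)); f0=F(8)
    s=move_straight(P(78),vel=9,max_force=n); z=current_eef_pos()[2]
    print("touch",s,"z",round(z,2),(F(6)-f0).round(2),round(current_time(),2)); return z,f0
def arc(c,p0,p1,z,f0,r=39,tgt=7.0,step=6,vel=25):
    n=int(np.ceil(abs(p1-p0)/step))
    for ph in np.linspace(p0,p1,n+1):
        a=np.radians(ph)
        move_straight(W(c[0]+r*np.cos(a),c[1]+r*np.sin(a),z),vel=vel,frame=q(A+a))
        f=F(4)-f0; loc=f[:2]@ex,f[:2]@ey
        print(round(ph),"z",round(z,2),round(current_eef_pos()[2],2),"F",np.round([*loc,f[2]],1))
        if np.linalg.norm(f)>13: print("HIGH"); break
        z-=np.clip((tgt-f[2])/6,-.6,.4)
    return z
E
python3 - <<'E'
from h import *
p=np.load("w3.npy",allow_pickle=True).item()
for z in (84,94): print(z,R(atz(p,(257.5,222),z)).round(1), np.linalg.norm(atz(p,(203,222),z)-atz(p,(312,222),z)).round(1))
print("block_l",R(atz(p,(207,215),50)).round(1))
c=np.array([1.,0.])
z,f0=press(c,45)
z=arc(c,45,75,z,f0)
print(z,current_time())
p=capture("side");save(p,"s4.png")
E
```

```text
84 [ 1.6 -1.4] 106.4
94 [4.4 1.5] 102.5
block_l [-41.   33.6]
touch True z 95.13 [0.05 0.73 4.21] 17.17
45 z 95.13 95.2 F [-0.   0.3  1.8]
51 z 94.73 95.14 F [0.5 0.8 4. ]
57 z 94.33 95.08 F [-1.  -0.8  8.2]
63 z 94.53 95.09 F [-0.1  0.8  5.9]
69 z 94.35 95.07 F [0.5 1.3 7.2]
75 z 94.38 95.1 F [0.2 0.7 6.9]
94.36263433422599 19.0
```

The lid top is at about 95 mm, the force is holding near 7 N and the drag is light. I'll continue the arc, then look.

```bash
python3 - <<'E'
from h import *
f0=np.array([-0.8,0.3,0.2]); c=np.array([1.,0.])
z=arc(c,76,130,94.36,f0,step=9)
x,y,_=current_eef_pos()
move_straight([x,y,125],vel=120)
a=np.radians(45)
goto(W(110*np.cos(a),110*np.sin(a),215),q(A+a+np.pi/2*0))
p=capture("wrist"); save(p,"w5.png"); np.save("w5.npy",p,allow_pickle=True)
for n in ["lid_low","block_left","block_right","label"]:
    print(n,[(np.round(a["point"],1).tolist(),R(a["point"]).round(1),round(a["confidence"],2)) for a in place_of(p,n)[:1]])
print(z,current_time(),F().round(2))
E
```

```text
76 z 94.36 95.09 F [ 0.9 -1.5  7.3]
85 z 94.41 95.08 F [ 1.4 -0.9  8.8]
94 z 94.71 95.1 F [1.  0.5 5.5]
103 z 94.46 95.07 F [ 1.5 -0.1  7.5]
112 z 94.54 95.07 F [0.1 1.  7.5]
121 z 94.62 95.09 F [ 0.6 -0.3  6.9]
130 z 94.61 95.08 F [0.7 0.8 6.8]
lid_low []
block_left [([445.3, 43.9, 51.9], array([-38.9,  31.3]), 0.95)]
block_right []
label [([526.9, -10.3, 35.4], array([ 48.8, -12.4]), 0.82)]
94.57094548210634 23.7 [ 0.95 -0.43  0.58]
```

View pics/w5.png

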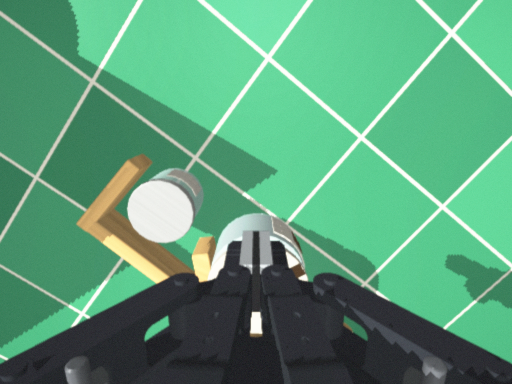

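The strip's rim end shows at about (301,272) and the label faces about 15° short of front (network). That view was badly framed, so I'll take a better one with the camera in front and the fingers behind the lid.

```bash
python3 - <<'E'
from h import *
goto(W(-60,0,200),q(A))
p=capture("wrist"); save(p,"w6.png"); np.save("w6.npy",p,allow_pickle=True)
for n in ["lid_low","block_left","block_right","label"]:
    print(n,[(np.round(a["point"],1).tolist(),R(a["point"]).round(1),round(a["confidence"],2)) for a in place_of(p,n)[:1]])
print(current_time(),current_joints())
E
```

```text
lid_low [([479.0, 6.8, 78.3], array([-0.8, -1.3]), 0.57)]
block_left [([444.6, 41.1, 49.5], array([-39.2,  28.5]), 0.73)]
block_right [([435.4, -19.1, 46.2], array([-40.9, -32.4]), 0.94)]
label [([479.9, 4.6, 82.0], array([ 0.3, -3.4]), 0.64)]
24.6333 [-2.29364929e-01  3.07844981e-01  1.95467797e+00  8.20891230e-05
  8.77560518e-01  1.46387636e+00]
```

View pics/w6.png

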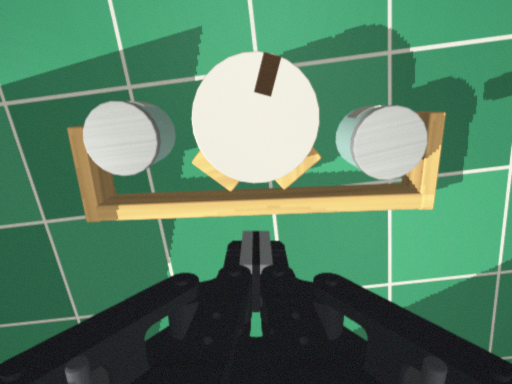

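This is a clear view: the strip runs from (270,55) to (263,95) on the lid, both blocks meet the lid edge near (205,165) and (305,165), and the plank runs along the bottom. I'll measure all of these in the image.

```bash
cat >> h.py <<'E'
def measure(p):
    im=p["frame"]; hsv=cv2.cvtColor(im,cv2.COLOR_RGB2HSV); g=im.max(2)
    P=lambda uv,z: atz(p,uv,z)[:2]
    # plank rear top edge
    wood=((hsv[...,0]>8)&(hsv[...,0]<30)&(hsv[...,1]>90)&(g>90)).astype(np.uint8)
    pts=[]
    for u in range(120,400,4):
        v=np.where(wood[190:235,u])[0]
        if len(v): pts.append((u,190+v.max()+.5))
    pw=np.array([P(t,45) for t in pts]); vx,vy,x0,y0=cv2.fitLine(pw.astype(np.float32),cv2.DIST_HUBER,0,.01,.01).ravel()
    ang=np.degrees(np.arctan2(vy,vx)); ang=(ang+180)%180-90
    # lid
    m=((im.min(2)>120)&(hsv[...,1]<50)).astype(np.uint8); 
    n,l,s,ce=cv2.connectedComponentsWithStats(m)
    k=l[120,235]; m=(l==k).astype(np.uint8)
    h=cv2.convexHull(max(cv2.findContours(m,0,1)[0],key=len))[:,0,:]+0.0
    hw=np.array([P(t,95) for t in h]); (cx,cy),r=cv2.minEnclosingCircle(hw.astype(np.float32))
    # strip
    x,y,w,hh=cv2.boundingRect(h.astype(np.int32)); mask=np.zeros_like(m); cv2.fillConvexPoly(mask,h.astype(np.int32),1)
    d=((g<80)&(mask>0)).astype(np.uint8); n,l,s,ce=cv2.connectedComponentsWithStats(d); j=1+np.argmax(s[1:,4])
    vv,uu=np.where(l==j); sw=np.array([P(t,95) for t in zip(uu,vv)])
    sc=sw.mean(0); a1=np.degrees(np.arctan2(*(sc-[cx,cy])[::-1]))
    e=np.linalg.svd(sw-sc)[2][0] ; e=e*np.sign(e@(sc-[cx,cy])); a2=np.degrees(np.arctan2(e[1],e[0]))
    print("rack yaw",round(ang,2),"lid c",round(cx,1),round(cy,1),"r",round(r,1),"R",R([cx,cy]).round(1),"label dir",a1.round(2),a2.round(2),"strip px",len(uu),"centre r",np.linalg.norm(sc-[cx,cy]).round(1), "plank R",R([x0,y0]).round(1))
    return ang,np.array([cx,cy]),a1,a2
E
python3 - <<'E'
from h import *
p=np.load("w6.npy",allow_pickle=True).item(); measure(p)
for n,uv in dict(bl=(203,166),br=(309,163)).items(): print(n,R(atz(p,uv,50)).round(1))
E
```

```text
rack yaw -4.73 lid c 419.7 46.1 r 257.8 R [-64.6  30.4] label dir -28.41 -22.62 strip px 396 centre r 108.9 plank R [-96.1  -2.7]
bl [-43.1  52. ]
br [-40.1 -53.3]
```

```bash
python3 - <<'E'
import re
s=open('h.py').read()
s=s.replace("m=((im.min(2)>120)&(hsv[...,1]<50)).astype(np.uint8); ","m=((im.min(2)>120)&(hsv[...,1]<50)).astype(np.uint8); m[:, :185]=0; m[:,328:]=0; m[192:]=0; m=cv2.morphologyEx(m,cv2.MORPH_OPEN,np.ones((7,7),np.uint8))")
open('h.py','w').write(s)
E
python3 - <<'E'
from h import *
p=np.load("w6.npy",allow_pickle=True).item(); measure(p)
def edge(p,us,lo,hi,f,z=45):
    im=p["frame"];hsv=cv2.cvtColor(im,cv2.COLOR_RGB2HSV)
    w=(hsv[...,0]>8)&(hsv[...,0]<30)&(hsv[...,1]>90)&(im.max(2)>60)
    pts=[(u,lo+f(np.where(w[lo:hi,u])[0])+.5) for u in us if w[lo:hi,u].any()]
    pw=np.array([atz(p,t,z)[:2] for t in pts],np.float32); vx,vy,x,y=cv2.fitLine(pw,cv2.DIST_HUBER,0,.01,.01).ravel()
    print(pts[0],pts[-1],"yaw",(np.degrees(np.arctan2(vy,vx))+180)%180-90,"R",R([x,y]).round(1))
edge(p,range(100,425,3),180,235,np.max)
edge(np.load("w3.npy",allow_pickle=True).item(),range(76,200,2),120,330,np.max)
edge(np.load("w5.npy",allow_pickle=True).item(),range(90,160,2),170,330,np.max)
a=cv2.imread('pics/w6.png')[40:230,60:460]; cv2.imwrite('pics/w6c.png',cv2.resize(a,(800,380),interpolation=cv2.INTER_CUBIC))
E
```

```text
rack yaw -4.73 lid c 483.9 7.4 r 53.1 R [ 3.9 -0.1] label dir -22.5 -22.62 strip px 396 centre r 34.2 plank R [-96.1  -2.7]
(100, np.float64(220.5)) (424, np.float64(208.5)) yaw -4.7533875 R [-95.9  -6.8]
(76, np.float64(169.5)) (198, np.float64(264.5)) yaw -4.790161 R [-99.7  85. ]
(90, np.float64(233.5)) (158, np.float64(282.5)) yaw 1.4887085 R [-98.1 121. ]
```

View pics/w6c.png

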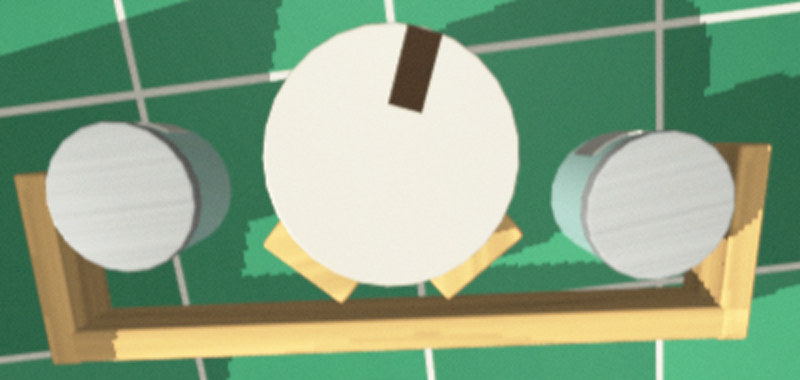

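Two views agree on a rack yaw of −4.75°, against −7° from the jars. The plank's rear edge is 100 mm behind the lid centre, so the container is home. The label is at −22.5°, which leaves about 17.8° to turn. I'll do a short second arc.

```bash
sed -i 's/^O=.*/O=np.array([483.9,7.4]); A=np.radians(-4.75)/' h.py; cat > go.py <<'E'
from h import *
import sys
d=float(sys.argv[1]); c=np.zeros(2); p0=90-d/2
z,f0=press(c,p0,zs=101)
for k in range(4):   # preload in place
    f=F(6)-f0
    if f[2]>6: break
    z-=np.clip((7-f[2])/8,-.3,.5); a=np.radians(p0)
    move_straight(W(39*np.cos(a),39*np.sin(a),z),vel=10)
print("preload",(F()-f0).round(1))
arc(c,p0,p0+d,z,f0,step=6)
x,y,_=current_eef_pos(); move_straight([x,y,130],vel=120)
goto(W(-63,0,200),q(A))
p=capture("wrist"); save(p,f"g{int(current_time())}.png"); np.save("g.npy",p,allow_pickle=True)
m=measure(p); print("err",-4.75-m[2],"t",current_time())
E
python3 - <<'E'
from h import *
a=np.radians(81)
move_straight(W(-63,0,150),vel=200)
goto(W(39*np.cos(a),39*np.sin(a),115),q(A+a))
E
python3 go.py 18
```

```text
touch True z 95.13 [-0.72 -1.34  4.37] 27.59
preload [-1.6 -1.   6.1]
81 z 94.55 95.09 F [-1.2  0.4  5.1]
87 z 94.23 95.09 F [0.4 0.7 7.8]
93 z 94.37 95.1 F [0.3 2.4 6.4]
99 z 94.27 95.1 F [-0.2  2.1  6.8]
rack yaw -4.77 lid c 483.6 7.7 r 52.9 R [-0.3  0.3] label dir -6.13 -4.82 strip px 443 centre r 34.1 plank R [-100.5    5.8]
err 1.380474095715079 t 31.2333
```

```bash
python3 - <<'E'
from h import *
p=np.load("g.npy",allow_pickle=True).item()
im=p["frame"];hsv=cv2.cvtColor(im,cv2.COLOR_RGB2HSV)
w=((hsv[...,0]>8)&(hsv[...,0]<30)&(hsv[...,1]>90)&(im.max(2)>60)).astype(np.uint8)
w[300:]=0; w[:, :20]=0
n,l,s,ce=cv2.connectedComponentsWithStats(w)
vv,uu=np.where(l==1+np.argmax(s[1:,4]))
r=np.array([R(atz(p,t,45)) for t in zip(uu,vv)])
b=r[np.abs(r[:,0]+94)<4]; print("plank ends y",b[:,1].min(),b[:,1].max(),"x min",np.percentile(r[:,0],1))
q2=capture("side"); save(q2,"s9.png")
q3=capture("scene"); save(q3,"sc9.png")
for k in (q2,q3):
  for nme in ["container","label","jar_left","jar_right"]:
    print(nme,[(np.round(a["point"],1).tolist(),R(a["point"]).round(1),round(a["confidence"],2)) for a in place_of(k,nme)[:1]])
a=im[20:260,60:460]; a=cv2.cvtColor(a,cv2.COLOR_RGB2BGR); cv2.imwrite('pics/fin.png',cv2.resize(a,(800,480),interpolation=cv2.INTER_CUBIC))
E
```

```text
plank ends y -182.90282273579308 184.71241279650624 x min -99.97898287065699
container [([482.7, 5.7, 2.1], array([-1.1, -1.8]), 0.66)]
label [([535.2, -0.7, 41.6], array([51.8, -3.8]), 0.91)]
jar_left [([484.1, 135.2, -1.7], array([-10.4, 127.4]), 0.56)]
jar_right [([448.0, -111.5, 3.6], array([ -25.9, -121.5]), 0.79)]
container [([485.9, 10.9, -2.9], array([1.7, 3.7]), 0.82)]
label [([537.5, 1.7, 35.3], array([53.9, -1.2]), 0.88)]
jar_left [([477.6, 130.2, 3.8], array([-16.4, 121.9]), 0.97)]
jar_right [([445.3, -110.1, 2.2], array([ -28.7, -120.3]), 0.94)]
```

View pics/fin.png

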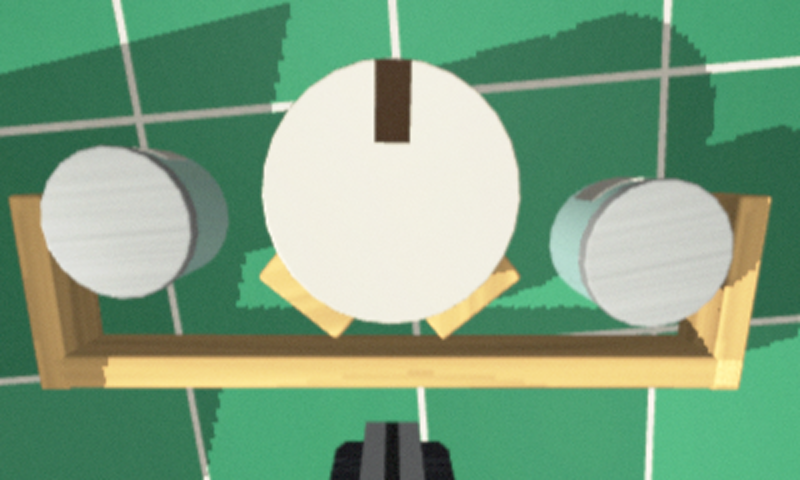

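The container is centred between the cheeks to within 1 mm, the plank's rear is 100 mm behind its centre as it should be, and the strip points straight out. The jars haven't moved and the arm is clear, so I'm handing in.

```bash
python3 -c "
from h import *
print(current_eef_pos(),F().round(2)); hand_in(); print(current_time())"
```

```text
[421.14236699  12.60888349 200.02195481] [-0.44 -0.17  0.09]
the job is handed in; nothing more can be done
the job is handed in; nothing more can be done
```

The container is in the middle bay with its label facing straight out of the front, and the job is handed in at about 31 s on the robot's clock.

**What I did:** I cradled the container with the open fingers and slid it most of the way back. I then pressed it home with the closed fingertips at about 4–5 N. The lid top turned out to be at about 95 mm. I turned the container in two arcs on the lid's +y side, first 85° and then 18°, pressing with about 7 N. The highest force I read was about 9 N.

**Last checks (wrist picture before hand-in):**
- **Home position:** the lid centre is within about 1 mm of the home point worked out from the plank and cheeks. Contact with both blocks is inferred from this and from the straight push-back force. The lid hides the contacts, and I did not press again after turning.
- **Label:** the strip's own axis is at −4.8°, against a rack yaw of −4.75°. A second estimate, from the lid centre to the strip centre, says it is 1.4° short.
- **Neighbours:** the jars' places agree with the start within measuring error, except one side-camera reading of the left jar about 7 mm off. The scene camera put that jar within 2 mm. I never went near the bowl or cup and did not measure them again.
- **Disagreement:** the line through the two jars suggested a rack yaw of −7°, while the plank edge gave −4.75° in two views. I used the plank.

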